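# Load the specimen and hold the microscope shutter open at the mark

## Robot

A 7-joint arm with a two-finger parallel gripper is mounted at the origin on the work surface. World frame = base frame: x ahead of the robot, y to its left, z up, the work surface at z = 0. Lengths are in m, angles in degrees, forces in N, time in s.
With the tool pointing down it reaches from about 0.35 to 0.9 m from the base axis. Payload 19.9 kg.
Tool frame: the origin (TCP) lies on the centre line of the jaws, within the pads' length; the fingertips stand 11 mm ahead of it and the grasp point (between the pads) lies 8 mm behind it (ctrl.tip_reach is the distance from the TCP to the fingertips, in m); z points along the fingers, y is the line along which they close (so a half turn about z gives the same grasp; the last joint's range is limited). The gripper opens to 85 mm and grips with 20 to 120 N. Pads are 22 mm wide; open, the fingers measure 114 mm over their backs; the gripper's body (76 mm by 85 mm) begins 54 mm behind the grasp point. The pads swing forward as they close: fully open they stand 13 mm farther back than shut.
Start: joints at [69.872, 23.915, -0.59, 92.452, 0.269, 63.638, -3.037], TCP at [0.191, -0.595, 0.242] pointing down, gripper open.
Joint ranges: [-161.28, 161.28], [-22.2, 115.67], [-73.04, 71.86], [3.21, 147.25], [-68.34, 248.33], [10.77, 114.83], [-161.83, 161.83]. Speed limits (degrees/s): [108.29, 108.29, 136.94, 136.94, 172.46, 172.46, 172.46].

## Interface

Orientations are given as [roll, pitch, yaw] about the fixed x, y, z axes, in that order (R = Rz(yaw) Ry(pitch) Rx(roll)).
In Python, from bench import ctrl, grab_frame, camera_model, boxes_of, pinpoint gives the robot as it stands.
- The arm moves only by the tool carry_out, never from a script. Its argument "moves" is a list of rows, each a list of 7 numbers: the shift along the world's x, y, z in m, then the turn, a rotation vector about the world's x, y, z in degrees, then the opening, from 0 (shut) to 1 (fully open). A call has 1 to 10 rows; each row shifts and turns the commanded pose from where the row before left it; what a row does not reach is not made up. A row lasts 1/8 s, in which the tool goes at most 62.5 mm and 10.7 degrees, less where a joint would pass 70% of its speed; a pose out of reach is approached as far as the arm can. A call is refused whole if a number of a shift passes 0.0625 or a number of a turn 10.7, either way. A call with a gripper value outside its range is refused whole. The fingers move at their own pace and stop on an object; the grip force is fixed at half the most. Time passes only in rows, so rows that do not move let the fingers close. It gives the time, the measured TCP pose, the force, the opening and the grip force at its end, in the units of the state.
- ctrl.state(): the state, without advancing time (a new reading comes with each control period).
- grab_frame(name): name is "scene" or "top" or "wrist"; returns the picture (420x560x3 uint8, red, green, blue); there is no depth.
- camera_model(name): a dict with "camera_matrix" (3x3 intrinsics, pixels), "pose" (4x4, takes a point from camera to world coordinates); the wrist camera has in their place "tool_from_camera" (4x4, takes a point from camera to tool coordinates, whose origin is the TCP and whose axes are the flange's). Camera axes: x right, y down, z forward; pixel columns grow to the right and rows downward; lengths in m; the calibration is good to about 2 mm. A picture is of the moment at which its call begins: read the wrist's pose just before it. camera_model takes no time and is no camera call.
- ctrl.sign_off(): hands the job in; it is judged then, once.
Trained networks look in the newest picture that a camera, given by its name, has taken for a name from the list of things; names that differ only in an ending like _2 or _b are one class to them, and where a whole thing is asked for, a point or a joint stands for the part that bears it (a point fixed in the world has none). Each returns a list of dicts, best first, with "conf" (0 to 1); they miss things now and then, are a little off and sometimes report something else, mostly with a low value. They report only what shows in the picture. A call takes as long as a camera call. They do not tell look-alikes from the thing itself.
- boxes_of(camera, name): "location" ([x, y, z] in m, in the coordinates of the camera as it stood for that picture, good to about 4 mm: the middle of the surface that is visible of it).
- pinpoint(camera, name): "location" ([x, y, z] in m, in the coordinates of the camera as it stood for that picture, good to about 4 mm: a listed point, or the origin of a listed thing).
The state is a dict: "time_s": time; "q": joint angles; "joint_vel": joint speeds; "tau": joint torques, N m; "ee_pos": TCP position; "tool_rot": TCP orientation; "ft_force": force on the tool from outside, world axes, zero at the start; "torque": the same for the moment, N m; "opening": finger opening in m; "grip_force": force on a finger pad.
Only numpy, scipy, OpenCV 4.12 (cv2) and the standard library are available. Lean on these libraries where they do the work, as an engineer would, in place of code of your own. Each camera call takes 0.05 s, during which the arm holds its last target. There are 200 camera calls.

## Task

Slide the specimen carrier along its channel, under the microscope's objective, until it is fully home against the end stop, keeping the light shutter shut meanwhile. Only then pull the spring-return shutter out by its black post until its red pointer stands on the green band, and finish while still holding it there with the gripper, because the spring shuts it if it is let go. Leave the oil bottle, the jar and the slide box where they are.

Things in the scene. Friction and masses are not known exactly. Their poses are not given: they have to be found in the camera images.
- scope: White and black microscope stand, fixed. Origin on the table below the objective, z up; its -x side faces the robot (turned up to 0.3 rad). Column at its -y side (x +-45, y -210 to -120 mm, 315 high). Stage plate x +-60, y -80 to +200, top at z 75. Grey shutter bench in front: x -195 to -55, y +20 to +105, top at z 35 mm.
- stop (a point): Foot of the end stop of the carrier's channel, at (0, -40, 75) mm in the scope frame. From here the channel runs along the scope's +y to its open end at y +200: floor at z 75, inner width 44 mm, aluminium walls 8 mm thick, up to z 87.
- objective (a point): Lower tip of the objective (radius 12 mm), 96 mm above the table, over the channel. Above it the nosepiece (radius 28, centre y -12) begins at z 175 and the white head arm (x +-40, y -165 to +15 in the scope frame) at z 195, with a camera on top up to z 355 mm.
- carrier: Loose grey carrier in the channel, 40 (x) x 160 (y) x 10 mm, 0.15 to 0.25 kg, glass slide at its -y end, orange grip post (16 x 14 mm) centred 70 mm towards +y. Origin: centre of its underside; axes as the scope's. It starts 60 to 110 mm out; it goes home towards the scope's -y until its front touches the stop: origin then at (0, 40, 75) mm in the scope frame.
- grip (a point): Centre of the top of the carrier's orange grip post, 127 mm above the table; the post stands 42 mm clear above the carrier's plate and 40 mm above the channel walls.
- shutter: Steel shutter bar with an upright black post, diameter 18 mm, from 43 to 84 mm above the table. Origin on the post's axis, 36 mm above the table; axes as the scope's. It slides along the scope's -x (to the robot) by 0 to 65 mm; a spring shuts it: 5 N when shut, 1.2 N more per 10 mm. Shut (as at the start) its origin is at (-110, 75, 36) mm in the scope frame.
- post_top (a point): Centre of the top of the shutter's black post, 84 mm above the table.
- pointer (a point): Point on the thin red pointer (3 mm wide) that is fixed to the shutter and reaches out over the white scale; level with the post's axis in x, 40 mm from it towards the scope's -y.
- mark: Green band across the white scale, fixed, 10 mm wide along the scope's x. Origin: centre of the band, 37 mm above the table; axes as the scope's. It lies 28 to 48 mm from the shut pointer towards -x, differently each time. The pointer stands on it when within 5 mm of its centre along x.
- oil: Bystander: amber oil bottle, 34 mm diameter, 65 mm high, on the table; origin under its centre.
- jar: Bystander: clear jar with a red cap, 56 mm diameter, 60 mm high; origin under its centre.
- slidebox: Bystander: blue slide box, 90 x 150 x 35 mm; origin under its centre.
There are look-alikes about, which are no part of the job. Of the things shaped like the carrier, the grey one is meant.

How it is judged (in metres and radians):
On the way, in this order (a step that is already met when the one before it is completed fails the run):
1. the carrier is fully home in the channel while the shutter is still shut (y of carrier in the frame of scope between 0.036 and 0.0435 m and x of carrier in the frame of scope between -0.004 and 0.004 m and z of carrier in the frame of scope between 0.072 and 0.079 m and x of pointer in the frame of scope above -0.115 m), for 0.2 s.
2. the shutter is pulled out and its pointer held on the green band (y of carrier in the frame of scope between 0.036 and 0.0435 m and x of carrier in the frame of scope between -0.004 and 0.004 m and z of carrier in the frame of scope between 0.072 and 0.079 m and x of pointer in the frame of mark between -0.0055 and 0.0055 m), for 0.2 s.
At the end, for the whole second after the job is handed in: The carrier lies flat in the channel within 3.5 mm of the end stop, untouched by the robot; the shutter's pointer stands still within 5.5 mm of the centre of the green band, and the gripper's fingers are holding it there (contact of more than 3 N) (all of step 2 and contact force between the fingers and shutter above 3 N and linear speed of each of shutter, carrier below 0.01 m/s and contact force between each of the arm, the fingers and carrier below 0.2 N); the arm keeps its last pose, push and grip.
It fails at once if the shutter is opened by more than 10 mm while the carrier is not home (x of pointer in the frame of scope below -0.12 m and not (y of carrier in the frame of scope between 0.036 and 0.0435 m and x of carrier in the frame of scope between -0.004 and 0.004 m and z of carrier in the frame of scope between 0.072 and 0.079 m)).
It fails at once if the oil bottle, jar or slide box is moved by more than 20 mm (distance of any of oil, jar, slidebox from where it was at the start of the episode above 0.02 m).
It also fails if it takes over 51 s, if anything falls off the work surface, if the arm or the gripper's body presses on something with over 40 N, if the wrist force passes 120 N, or if a joint passes its speed limit or range.

## Working session

There is one attempt and no reset: what is moved stays moved. The work goes in short steps, Python scripts to look and compute and a tool call to move; the robot and the scene stay as the last step left them, time stands still between calls to the robot, and variables do not carry over. Pictures are saved under pics/ and viewed, at most 10 in all, crops included, and the job is handed in when it is done.

Besides the shell and the picture viewer there is one more tool, called after "Request:" as name(argument=value, ...), one argument or row to a line, values as JSON. carry_out: Moves the arm, as the interface text tells. Its arguments: {"type":"object","properties":{"moves":{"type":"array","items":{"type":"array","items":{"type":"number"}}}},"required":["moves"]}

```bash
mkdir -p pics
cat > h.py <<'E'
import numpy as np, cv2
from bench import ctrl, grab_frame, camera_model, boxes_of, pinpoint
def loc(cam,name,f=pinpoint):
    P=camera_model(cam)["pose"]; 
    return [(round(d["conf"],2),np.round((np.array(P)@np.r_[d["location"],1])[:3],4).tolist()) for d in f(cam,name)]
E
python3 - <<'E'
from h import *
s=ctrl.state(); print({k:s[k] for k in("time_s","ee_pos","tool_rot","opening","ft_force")})
for c in("scene","top"):
    im=grab_frame(c); cv2.imwrite(f"pics/{c}0.png",im[:,:,::-1])
    print(c)
    for n in("scope","stop","objective","carrier","grip","shutter","post_top","pointer","mark","oil","jar","slidebox"): print(n,loc(c,n)[:3])
print(ctrl.state()["time_s"])
E
```

```text
{'time_s': 0.0, 'ee_pos': array([ 0.19045415, -0.59492632,  0.24164358]), 'tool_rot': array([-1.79928777e+02,  4.80659418e-03,  1.77538608e+01]), 'opening': 0.08540361375726138, 'ft_force': array([ 0.32495918, -0.42208254, -1.72793297])}
scene
scope [(0.87, [0.6199, -0.153, 0.0016])]
stop [(0.75, [0.6186, -0.1537, -0.0029]), (0.66, [0.6189, -0.1922, 0.0726])]
objective [(0.9, [0.6198, -0.1471, 0.0948])]
carrier [(0.98, [0.8279, 0.1365, -0.0027]), (0.88, [0.4066, 0.184, -0.0009]), (0.66, [0.6226, -0.0068, 0.0769])]
grip [(0.91, [0.33, 0.1999, 0.0472]), (0.86, [0.6274, 0.0648, 0.1281]), (0.77, [0.8141, 0.2066, 0.0512])]
shutter [(0.5, [0.5126, -0.0731, 0.0356])]
post_top [(0.54, [0.5136, -0.0727, 0.0781])]
pointer [(0.66, [0.5117, -0.1156, 0.0444])]
mark [(0.36, [0.4801, -0.1135, 0.0345])]
oil [(0.79, [0.4933, 0.0685, -0.0032])]
jar [(0.66, [0.5138, -0.0733, 0.0815]), (0.55, [0.7937, -0.0188, -0.0003])]
slidebox [(0.84, [0.4581, -0.2954, -0.0008]), (0.72, [0.6222, -0.0083, 0.0767])]
top
scope [(0.74, [0.6195, -0.1488, 0.001]), (0.65, [0.6254, -0.012, 0.0758]), (0.64, [0.4909, 0.0632, 0.003])]
stop [(0.61, [0.6174, -0.1912, 0.0792])]
objective [(0.91, [0.6195, -0.1521, 0.0977]), (0.65, [0.6172, -0.1919, 0.0801]), (0.4, [0.5075, -0.0724, 0.0807])]
carrier [(0.92, [0.8298, 0.1361, 0.0022]), (0.59, [0.6227, -0.0081, 0.0773]), (0.59, [0.4, 0.1871, 0.0029])]
grip [(0.84, [0.814, 0.2038, 0.0522]), (0.61, [0.6262, 0.0626, 0.1239]), (0.58, [0.3343, 0.1966, 0.056])]
shutter [(0.85, [0.5139, -0.0757, 0.0352])]
post_top [(0.58, [0.5085, -0.0691, 0.0816])]
pointer []
mark [(0.51, [0.4799, -0.1142, 0.0332])]
oil [(0.75, [0.4883, 0.0649, 0.0017])]
jar [(0.73, [0.7901, -0.0156, 0.0019])]
slidebox [(0.64, [0.4656, -0.2994, -0.0021])]
1.3
```

View pics/scene0.png

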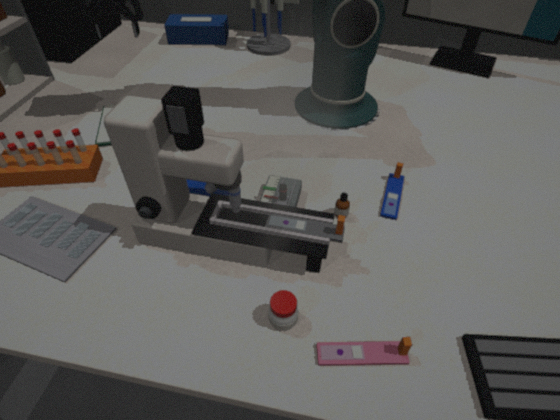

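View pics/top0.png

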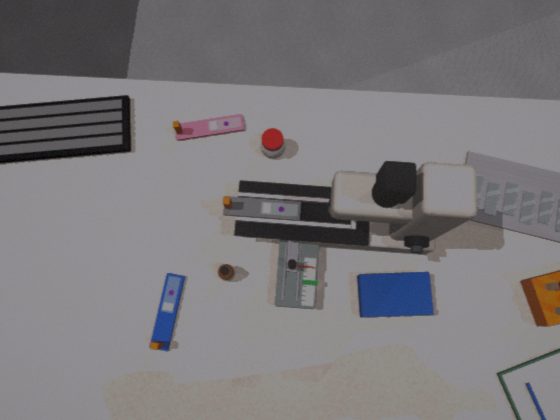

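The scene view shows the grey carrier in the channel (about 290,222), with its orange post at (340,225). The look-alikes, blue (392,195) and pink (362,352), lie on the table. The top view shows the shutter post at (292,264) and the green band at (310,283). The fit puts the scope at about (0.6195, -0.150) with a yaw of about -2°, and the grip post at about (0.627, 0.064).

I'll go round in front of the scope at a safe height.

Request:
carry_out(
  moves=[
    [0.012,0.041,0.002,0,0,-2,1],
    [0.012,0.041,0.002,0,0,-2,1],
    [0.012,0.041,0.002,0,0,-2,1],
    [0.012,0.041,0.002,0,0,-2,1],
    [0.012,0.041,0.002,0,0,-2,1],
    [0.012,0.041,0.002,0,0,-2,1],
    [0.012,0.041,0.002,0,0,-2,1],
    [0.012,0.041,0.002,0,0,-2,1],
    [0.012,0.041,0.002,0,0,-2,1],
    [0.012,0.041,0.002,0,0,-1.75,1],
  ],
)

```text
time_s: 2.55
ee_pos: [0.3108, -0.1839, 0.2625]
tool_rot: [180.0, -0.0, -2.1]
ft_force: [1.1, -0.7, 0.3]
opening: 0.0855
grip_force: 0.0
```

Request:
carry_out(
  moves=[
    [0.02,0.041,0,0,0,0,1],
    [0.02,0.041,0,0,0,0,1],
    [0.02,0.041,0,0,0,0,1],
    [0.02,0.041,0,0,0,0,1],
    [0.02,0.041,0,0,0,0,1],
    [0.02,0.041,0,0,0,0,1],
    [0.04,0.02,-0.005,0,0,0,1],
    [0.04,0.0,-0.005,0,0,0,1],
    [0,0,0,0,0,0,1],
  ],
)

```text
time_s: 3.68
ee_pos: [0.512, 0.0809, 0.2513]
tool_rot: [-179.9, 0.1, -2.0]
ft_force: [-0.9, -0.9, 0.1]
opening: 0.0854
grip_force: 0.0
```

```bash
cat >> h.py <<'E'
from scipy.spatial.transform import Rotation as R
def wpose():
    s=ctrl.state(); T=np.eye(4); T[:3,:3]=R.from_euler("xyz",s["tool_rot"],degrees=True).as_matrix(); T[:3,3]=s["ee_pos"]
    return T@np.array(camera_model("wrist")["tool_from_camera"])
def wloc(P,name,f=pinpoint):
    return [(round(d["conf"],2),np.round((P@np.r_[d["location"],1])[:3],4).tolist()) for d in f("wrist",name)][:3]
E
python3 - <<'E'
from h import *
print(camera_model("wrist"))
P=wpose(); im=grab_frame("wrist"); cv2.imwrite("pics/w1.png",im[:,:,::-1])
for n in("stop","objective","carrier","grip","shutter","post_top","pointer","mark","oil"): print(n,wloc(P,n))
E
```

```text
{'camera_matrix': array([[322.84112574,   0.        , 285.67340606],
       [  0.        , 322.84112574, 210.56880859],
       [  0.        ,   0.        ,   1.        ]]), 'tool_from_camera': array([[-3.16832100e-04, -9.56059178e-01, -2.93173580e-01,
         7.49958288e-02],
       [ 9.99999949e-01, -2.88007740e-04, -1.41484919e-04,
         1.20392538e-03],
       [ 5.08316950e-05, -2.93173610e-01,  9.56059220e-01,
        -1.30593651e-01],
       [ 0.00000000e+00,  0.00000000e+00,  0.00000000e+00,
         1.00000000e+00]])}
stop [(0.56, [0.6243, -0.1516, -0.0021])]
objective []
carrier [(0.82, [0.6204, -0.0062, 0.0737]), (0.65, [0.4035, 0.1847, -0.002]), (0.64, [0.4778, -0.117, 0.0343])]
grip [(0.65, [0.6239, 0.0638, 0.1237]), (0.57, [0.3391, 0.1907, 0.0522])]
shutter [(0.6, [0.5141, -0.077, 0.0362])]
post_top [(0.56, [0.5147, -0.0728, 0.084]), (0.5, [0.4755, -0.1147, 0.0342]), (0.4, [0.4903, 0.0616, 0.0011])]
pointer [(0.9, [0.5107, -0.1171, 0.0377])]
mark [(0.78, [0.4762, -0.1168, 0.0349])]
oil [(0.64, [0.4945, 0.0643, 0.0017])]
```

View pics/w1.png

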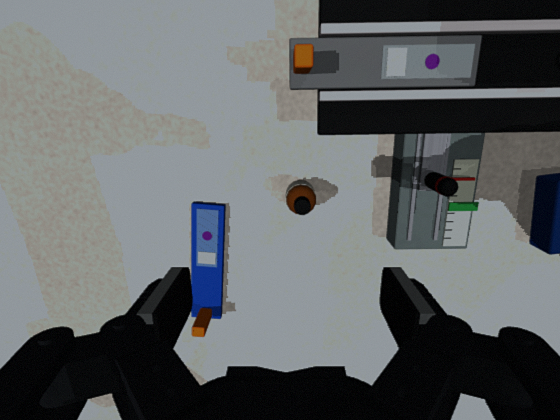

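The wrist view shows the orange post at (303,57), and its carrier is grey. The shutter post is at (440,183), the pointer at (460,180) and the green band at (462,207). All of this agrees with the network positions.

Next I move over the grip post and descend.

Request:
carry_out(
  moves=[
    [0.038,-0.006,0,0,0,0,1],
    [0.038,-0.006,0,0,0,0,1],
    [0.037,-0.005,0,0,0,0,1],
    [0,0,-0.04,0,0,0,1],
    [0,0,-0.035,0,0,0,1],
    [0,0,-0.03,0,0,0,1],
    [0,0,-0.02,0,0,0,1],
    [0,0,-0.01,0,0,0,1],
    [0,0,-0.01,0,0,0,1],
    [0,0,0,0,0,0,1],
  ],
)

```text
time_s: 5.42
ee_pos: [0.6235, 0.0638, 0.1072]
tool_rot: [-180.0, 0.0, -2.0]
ft_force: [-0.3, -0.6, 0.1]
opening: 0.0851
grip_force: 0.0
```

Close on the post, and check.

Request:
carry_out(
  moves=[
    [0.001,0,0,0,0,0,0],
    [0,0,0,0,0,0,0],
    [0,0,0,0,0,0,0],
    [0,0,0,0,0,0,0],
    [0,0,0,0,0,0,0],
    [0,0,0,0,0,0,0],
  ],
)

```text
time_s: 6.18
ee_pos: [0.6247, 0.0638, 0.1075]
tool_rot: [-180.0, -0.0, -2.0]
ft_force: [-1.0, -1.2, 6.3]
opening: 0.013
grip_force: 58.8
```

Request:
carry_out(
  moves=[
    [0,-0.01,0,0,0,0,0],
    [-0.0005,-0.012,0,0,0,0,0],
    [-0.0005,-0.012,0,0,0,0,0],
    [-0.0005,-0.012,0,0,0,0,0],
    [0,0,0,0,0,0,0],
  ],
)

```text
time_s: 6.8
ee_pos: [0.6234, 0.0156, 0.1075]
tool_rot: [179.9, -0.0, -2.1]
ft_force: [-0.1, -4.5, 7.5]
opening: 0.0129
grip_force: 59.5
```

Request:
carry_out(
  moves=[
    [-0.0005,-0.012,0,0,0,0,0],
    [-0.0005,-0.012,0,0,0,0,0],
    [-0.0003,-0.01,0,0,0,0,0],
    [-0.0003,-0.008,0,0,0,0,0],
    [0,0,0,0,0,0,0],
    [0,0,0,0,0,0,0],
  ],
)

```text
time_s: 7.55
ee_pos: [0.6217, -0.0259, 0.1075]
tool_rot: [180.0, -0.0, -2.1]
ft_force: [-0.4, -3.1, 7.2]
opening: 0.0133
grip_force: 59.7
```

Request:
carry_out(
  moves=[
    [-0.0003,-0.007,0,0,0,0,0],
    [0,-0.003,0,0,0,0,0],
    [0,0,0,0,0,0,0],
  ],
)

```text
time_s: 7.92
ee_pos: [0.6214, -0.0351, 0.1075]
tool_rot: [-180.0, -0.0, -2.0]
ft_force: [0.5, 0.8, 6.9]
opening: 0.0133
grip_force: 59.7
```

Request:
carry_out(
  moves=[
    [0,-0.002,0,0,0,0,0],
    [0,0,0,0,0,0,0],
  ],
)

```text
time_s: 8.18
ee_pos: [0.6214, -0.0367, 0.1076]
tool_rot: [-180.0, -0.0, -2.0]
ft_force: [0.8, 2.6, 6.0]
opening: 0.0131
grip_force: 59.6
```

Request:
carry_out(
  moves=[
    [0,-0.002,0,0,0,0,0],
    [0,0,0,0,0,0,0],
  ],
)

```text
time_s: 8.43
ee_pos: [0.6213, -0.0386, 0.1075]
tool_rot: [-180.0, -0.0, -2.0]
ft_force: [0.6, 3.5, 7.1]
opening: 0.0129
grip_force: 59.6
```

Request:
carry_out(
  moves=[
    [0,-0.002,0,0,0,0,0],
    [0,0,0,0,0,0,0],
  ],
)

```text
time_s: 8.68
ee_pos: [0.6213, -0.0407, 0.1075]
tool_rot: [-180.0, -0.0, -2.0]
ft_force: [0.4, 2.4, 7.4]
opening: 0.0129
grip_force: 59.6
```

Request:
carry_out(
  moves=[
    [0,-0.002,0,0,0,0,0],
    [0,0,0,0,0,0,0],
  ],
)

```text
time_s: 8.93
ee_pos: [0.6213, -0.0415, 0.1076]
tool_rot: [-179.9, -0.0, -2.0]
ft_force: [0.3, 8.8, 6.0]
opening: 0.0131
grip_force: 59.7
```

Request:
carry_out(
  moves=[
    [0,-0.002,0,0,0,0,0],
    [0,0,0,0,0,0,0],
  ],
)

```text
time_s: 9.18
ee_pos: [0.6212, -0.0416, 0.1076]
tool_rot: [-179.8, -0.0, -1.9]
ft_force: [-0.0, 16.9, 6.6]
opening: 0.013
grip_force: 59.8
```

It is hard against the stop. I relieve the push, open, and lift straight up.

Request:
carry_out(
  moves=[
    [0,0.0025,0,0,0,0,0],
    [0,0,0,0,0,0,0.3],
    [0,0,0,0,0,0,1],
    [0,0,0,0,0,0,1],
    [0,0,0,0,0,0,1],
    [0,0,0.01,0,0,0,1],
    [0,0,0.02,0,0,0,1],
    [0,0,0.03,0,0,0,1],
    [0,0,0.02,0,0,0,1],
    [0,0,0,0,0,0,1],
  ],
)

```text
time_s: 10.42
ee_pos: [0.6219, -0.0418, 0.1894]
tool_rot: [180.0, -0.2, -2.0]
ft_force: [-0.2, 0.5, -0.8]
opening: 0.085
grip_force: 0.0
```

Request:
carry_out(
  moves=[
    [-0.04,0,0,0,0,0,1],
    [-0.045,0,0,0,0,0,1],
    [-0.045,-0.005,0,0,0,0,1],
    [-0.045,-0.005,0,0,0,0,1],
    [0,0,0,0,0,0,1],
    [0,0,0,0,0,0,1],
  ],
)

```text
time_s: 11.18
ee_pos: [0.4465, -0.0519, 0.1874]
tool_rot: [180.0, -0.0, -2.0]
ft_force: [0.6, 1.0, -0.3]
opening: 0.0857
grip_force: 0.0
```

Run:
```python
from h import *
s=ctrl.state(); print(s["ee_pos"],s["ft_force"])
P=wpose(); im=grab_frame("wrist"); cv2.imwrite("pics/w2.png",im[:,:,::-1])
for n in("stop","carrier","grip","shutter","post_top","pointer","mark"): print(n,wloc(P,n))
```

```text
[ 0.44649255 -0.05188654  0.18735041] [ 0.58678178  1.04537699 -0.2669032 ]
stop []
carrier [(0.76, [0.4058, 0.1869, 0.0014])]
grip [(0.88, [0.337, 0.1925, 0.0512])]
shutter [(0.94, [0.5144, -0.0782, 0.0329])]
post_top [(0.71, [0.5112, -0.0757, 0.0853])]
pointer [(0.59, [0.5128, -0.1176, 0.0377]), (0.24, [0.4642, -0.2923, 0.0004])]
mark [(0.81, [0.4792, -0.1174, 0.035])]
```

View pics/w2.png

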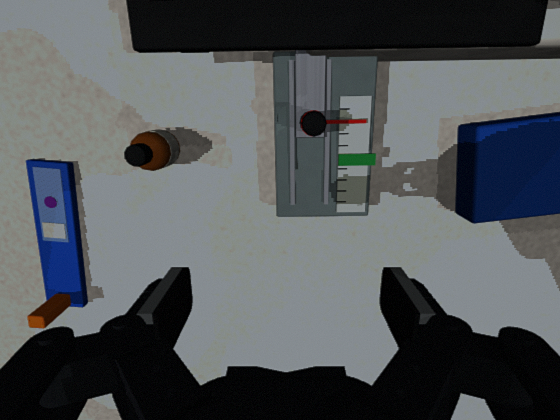

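The wrist view shows the black post top at (313,123), the red pointer at about (355,121) and the green band's centre at (356,159). I'll measure these by colour, and check the carrier with the fixed cameras.

```bash
cat >> h.py <<'E'
def ray(P,K,u,v,z):
    d=P[:3,:3]@np.linalg.solve(K,[u,v,1]); return P[:3,3]+d*(z-P[2,3])/d[2]
def blob(im,col,roi):
    u0,u1,v0,v1=roi; a=im[v0:v1,u0:u1].astype(int); r,g,b=a[...,0],a[...,1],a[...,2]
    m=(g>r+50)&(g>b+50) if col=="g" else (r>g+70)&(r>b+70)
    v,u=np.nonzero(m); return u.mean()+u0,v.mean()+v0,len(u)
E
python3 - <<'E'
from h import *
P=wpose(); K=np.array(camera_model("wrist")["camera_matrix"]); im=grab_frame("wrist")
a=blob(im,"r",(330,400,90,200)); g=blob(im,"g",(330,400,90,200))
pr=ray(P,K,*a[:2],.038); pg=ray(P,K,*g[:2],.037)
print(a,g,pr,pg)
d=pr-pg; ex=np.array([np.cos(-.035),np.sin(-.035)]); print("pull",d[:2]@ex)
for c in("scene","top"):
    im=grab_frame(c); print(c,loc(c,"grip"),loc(c,"carrier"))
    if c=="scene": cv2.imwrite("pics/s2.png",cv2.resize(im[140:290,100:400,::-1],None,fx=2.6,fy=2.6))
E
```

```text
(np.float64(352.94117647058823), np.float64(120.85882352941177), 85) (np.float64(357.4568527918782), np.float64(159.06852791878174), 394) [ 0.51177537 -0.11114987  0.038     ] [ 0.4796287  -0.11609642  0.037     ]
pull 0.031953892823767475
scene [(0.95, [0.3329, 0.1982, 0.0494]), (0.84, [0.6228, -0.0416, 0.126]), (0.64, [0.4803, -0.1121, 0.0359]), (0.62, [0.8146, 0.206, 0.0486]), (0.27, [0.616, -0.1945, 0.0741])] [(0.73, [0.6196, -0.1149, 0.0782]), (0.67, [0.623, -0.0424, 0.128]), (0.61, [0.8263, 0.1344, -0.0037])]
top [(0.94, [0.8112, 0.2018, 0.052]), (0.92, [0.3338, 0.1954, 0.0519]), (0.78, [0.6202, -0.0411, 0.1269])] [(0.72, [0.6176, -0.1131, 0.0767]), (0.7, [0.3974, 0.1844, 0.0016]), (0.6, [0.8294, 0.1356, 0.0043])]
```

View pics/s2.png

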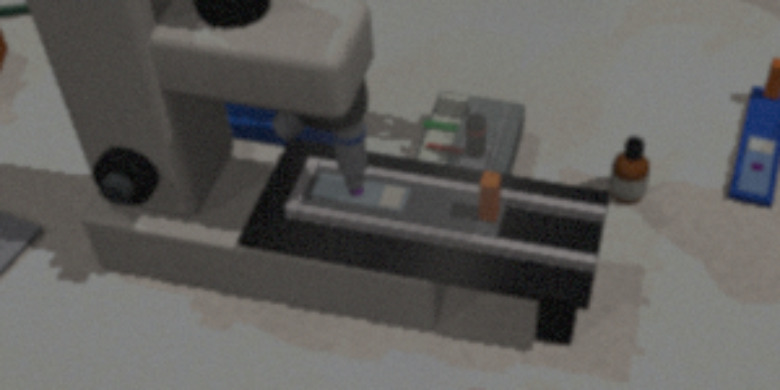

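The carrier is home: its front is at the stop at the left end of the channel, and the slide is under the objective at (355,190) in the crop. The pull needed is about 32 mm. Next I go onto the shutter post.

Request:
carry_out(
  moves=[
    [0.033,-0.011,0,0,0,0,1],
    [0.033,-0.0115,0,0,0,0,1],
    [0,0,0,0,0,0,1],
    [0,0,-0.04,0,0,0,1],
    [0,0,-0.03,0,0,0,1],
    [0,0,-0.025,0,0,0,1],
    [0,0,-0.018,0,0,0,1],
    [0,0,-0.01,0,0,0,1],
    [0,0,0,0,0,0,1],
  ],
)

```text
time_s: 13.05
ee_pos: [0.512, -0.0741, 0.0642]
tool_rot: [-180.0, 0.0, -2.0]
ft_force: [-0.2, 0.4, 0.2]
opening: 0.0859
grip_force: 0.0
```

Request:
carry_out(
  moves=[
    [0,0,0,0,0,0,0.1],
    [0,0,0,0,0,0,0],
    [0,0,0,0,0,0,0],
    [0,0,0,0,0,0,0],
    [0,0,0,0,0,0,0],
    [0,0,0,0,0,0,0],
  ],
)

```text
time_s: 13.8
ee_pos: [0.5123, -0.0742, 0.0646]
tool_rot: [180.0, -0.0, -2.0]
ft_force: [-3.0, 0.7, 6.9]
opening: 0.0167
grip_force: 58.3
```

Request:
carry_out(
  moves=[
    [-0.004,0.0001,0,0,0,0,0],
    [-0.006,0.0002,0,0,0,0,0],
    [-0.006,0.0002,0,0,0,0,0],
    [-0.006,0.0002,0,0,0,0,0],
    [-0.006,0.0002,0,0,0,0,0],
    [-0.004,0.0002,0,0,0,0,0],
    [0,0,0,0,0,0,0],
    [0,0,0,0,0,0,0],
  ],
)

```text
time_s: 14.8
ee_pos: [0.4813, -0.0736, 0.0647]
tool_rot: [180.0, -0.2, -2.0]
ft_force: [7.8, -3.1, -2.7]
opening: 0.0161
grip_force: 58.5
```

Run:
```python
from h import *
im=grab_frame("wrist"); cv2.imwrite("pics/w3.png",im[:,:,::-1])
t=grab_frame("top"); c=t[230:320,260:340,::-1]; cv2.imwrite("pics/t3.png",cv2.resize(c,None,fx=6,fy=6,interpolation=cv2.INTER_CUBIC))
for n in("pointer","mark","shutter","carrier"): print(n,loc("top",n))
s=grab_frame("scene")
for n in("pointer","mark","shutter"): print(n,loc("scene",n))
```

```text
pointer []
mark []
shutter []
carrier [(0.86, [0.6216, -0.1192, 0.0763]), (0.83, [0.3992, 0.1873, 0.0027]), (0.71, [0.8275, 0.1382, 0.0037])]
pointer [(0.6, [0.4787, -0.1168, 0.0439])]
mark []
shutter [(0.7, [0.4609, -0.2988, -0.0024]), (0.65, [0.4802, -0.0716, 0.0346])]
```

View pics/w3.png

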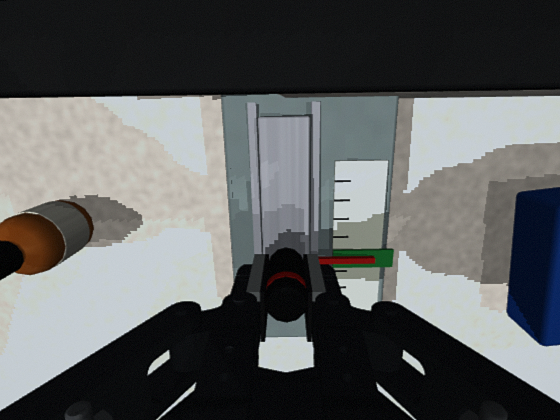

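View pics/t3.png

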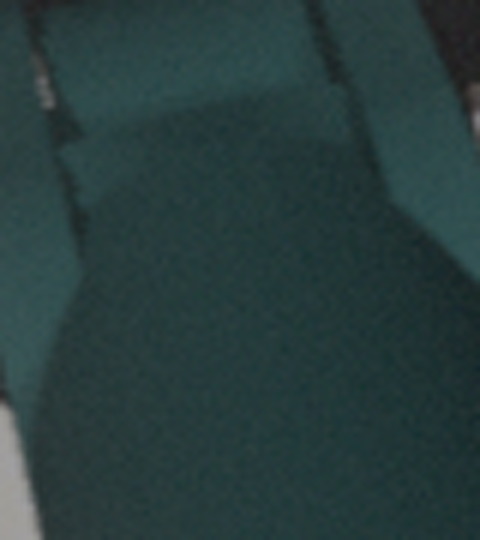

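The wrist view shows the red pointer (340,260) lying within the green band (centred about row 258). The top view is blocked by the arm. I'll quantify the offset.

Run:
```python
from h import *
P=wpose(); K=np.array(camera_model("wrist")["camera_matrix"]); im=grab_frame("wrist")
a=blob(im,"r",(322,400,240,280)); g=blob(im,"g",(379,400,240,280))
print(a,g)
pg=ray(P,K,*g[:2],.037); ex=np.array([np.cos(-.035),np.sin(-.035)])
for z in(.037,.04,.043): print(z,(ray(P,K,*a[:2],z)-pg)[:2]@ex)
print([wloc(P,n) for n in("pointer","mark")], ctrl.state()["ee_pos"],ctrl.state()["ft_force"])
```

```text
(np.float64(348.02230483271376), np.float64(260.52788104089217), 269) (np.float64(387.3888888888889), np.float64(258.6111111111111), 18)
0.037 -0.001117161977009823
0.04 0.00032644345603964294
0.043 0.001770048889089108
[[(0.92, [0.4837, -0.1158, 0.0387])], [(0.93, [0.4781, -0.1156, 0.0364])]] [ 0.48131485 -0.07354182  0.06469589] [ 8.07389196 -3.8932739  -2.58713904]
```

The pointer is within 2 mm of the centre. I check that the hold doesn't creep before handing in.

Request:
carry_out(
  moves=[
    [-0.0005,0,0,0,0,0,0],
    [0,0,0,0,0,0,0],
    [0,0,0,0,0,0,0],
    [0,0,0,0,0,0,0],
    [0,0,0,0,0,0,0],
    [0,0,0,0,0,0,0],
    [0,0,0,0,0,0,0],
    [0,0,0,0,0,0,0],
  ],
)

```text
time_s: 16.45
ee_pos: [0.4809, -0.0736, 0.0647]
tool_rot: [180.0, -0.2, -2.0]
ft_force: [7.6, -2.9, -3.0]
opening: 0.0167
grip_force: 58.5
```

Run:
```python
from h import *
im=grab_frame("wrist"); print(blob(im,"r",(322,400,240,280)),blob(im,"g",(379,400,240,280)))
grab_frame("scene"); print(loc("scene","grip")[:3],loc("scene","carrier")[:3])
print(ctrl.sign_off())
```

```text
(np.float64(348.02230483271376), np.float64(260.52788104089217), 269) (np.float64(387.7142857142857), np.float64(261.42857142857144), 7)
[(0.79, [0.8154, 0.2073, 0.0513]), (0.78, [0.3351, 0.1968, 0.0477]), (0.74, [0.6218, -0.0434, 0.1247])] [(0.86, [0.6182, -0.1128, 0.0758]), (0.76, [0.4042, 0.1812, -0.0034]), (0.64, [0.8296, 0.1349, -0.0017])]
the job is handed in; nothing more can be done
None
```

I pushed the carrier home against the stop with the shutter shut, then pulled the shutter about 31 mm until its pointer stood within about 2 mm of the green band's centre, and handed the job in at about 17 s with the gripper still holding it; no verdict came back.

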